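# Set up the folding stand and display a seed packet

## Robot

A 6-joint arm with a two-finger parallel gripper is mounted at the origin on a cart in front of the work surface, level with it; the furniture and walls round the work are solid. World frame = base frame: x ahead of the robot, y to its left, z up, the work surface at z = 0. Lengths are in m, angles in rad, forces in N, time in s.
With the tool pointing down it reaches from about 0.35 to 0.775 m from the base axis. Payload 5.5 kg.
Tool frame: the origin (TCP) lies midway between the tips of the shut fingers; the grasp point (between the pads) lies 19 mm behind it; z points along the fingers, y is the line along which they close (so a half turn about z gives the same grasp; the last joint's range is limited). The gripper opens to 85 mm and grips with 20 to 120 N. Pads are 22 mm wide; open, the fingers measure 114 mm over their backs; the gripper's body (76 mm by 85 mm) begins 54 mm behind the grasp point. The pads swing forward as they close: fully open they stand 13 mm farther back than shut.
Start: joints at [1.158, 0.313, 0.046, 1.304, 0, 1.431], TCP at [0.155, 0.554, 0.231] pointing down, gripper open.
Joint ranges: [-2.76, 2.76], [-0.86, 1.69], [-1.03, 1.26], [-2.2, 2.34], [-1.47, 1.5], [-3.14, 3.14]. Speed limits (rad/s): [2.57, 2.57, 3.14, 3.14, 3.14, 3.14].

## Interface

Orientations are given as a 3x3 rotation matrix whose columns are the frame's x, y, z axes.
In Python, from workcell import ctrl, viewer, job gives the robot as it stands.
- The arm moves only by the tool servo_tool, never from a script. Its argument "rows" is a list of rows, each a list of 3 entries, a list of its own where there are three numbers: the finger opening in m, from 0 to 0.0854, then the shift along the tool's x, y, z in m, then the turn about the tool's z in rad. In form: [[jaw, [tx, ty, tz], yaw], ...]. A call has 1 to 8 rows; each row is the pose to reach, as a shift and turn from the pose commanded when the call began, along the tool's axes at that moment; what a row does not reach only later rows make up. A row lasts 1/12 s, in which the tool goes at most 41.7 mm and 7.16 degrees, less where a joint would pass 70% of its speed; a pose out of reach is approached as far as the arm can. A call with a gripper value outside its range is refused whole. The fingers move at their own pace and stop on an object; "squeeze" is the grip in N (left out, the last holds). Time passes only in rows, so rows that repeat a pose let the fingers close. It gives the time, the measured TCP pose, the force, the opening and the grip force at its end, in the units of the state.
- ctrl.read_state(): the state, without advancing time (a new reading comes with each control period).
- viewer.camera(name): name is "scene" or "top" or "wrist"; returns a dict with "image" (480x640x3 uint8, red, green, blue), "intrinsics" (3x3 intrinsics, pixels), "R" (3x3) and "t" (3): a world point X has camera coordinates R X + t. Camera axes: x right, y down, z forward; pixel columns grow to the right and rows downward; lengths in m; the calibration is good to about 2 mm. A picture is of the moment at which its call begins. There is no depth.
- job.job_done(): hands the job in; it is judged then, once.
The state is a dict: "clock": time; "joints": joint angles; "qvel": joint speeds; "joint_torque": joint torques, N m; "tcp_pos": TCP position; "ee_rot": TCP orientation; "contact_force": force on the tool from outside, world axes, zero at the start; "wrist_torque": the same for the moment, N m; "opening": opening from 0.0 (shut) to 1.0 (fully open); "grip_force": force on a finger pad.
Only numpy, scipy, OpenCV 4.12 (cv2) and the standard library are available. Lean on these libraries where they do the work, as an engineer would, in place of code of your own. Each camera call takes 0.05 s, during which the arm holds its last target. There are 200 camera calls.

## Task

Swing the prop leg of the little wooden stand up and back until it is hard against its stop. Then take the seed packet out of the slanted rack and stand it on the stand, behind the two toe cleats and leaning back on the leg, right way up with its picture to the front, and let go of it. Do not shift the tape measure or the small clay pot.

Things in the scene. Friction and masses are not known exactly. Their poses are not given: they have to be found in the camera images.
- packet_stand: Folding packet stand of wood, screwed to the bench; base plate 100 x 104 mm, from x -48 to +52 mm, top at z 12 mm. Origin on the bench below the hinge pin; x to the back, y along the pin (which is at x 0, z 22 mm), z up. Two toe cleats (10 x 18 x 12 mm) stand on its front at y -34 and +34 mm, tops at z 24 mm. A dark stop wedge stands behind the pin, up to z 48 mm.
- prop_leg (a joint): Prop leg's hinge, rad: 0 folded flat to the front (-x of the stand), growing as the tip swings up and back; 1.571 upright; 2.059 at its stop, leaning back 28 degrees. Starts at 0.7 to 1.1; stiff (0.05 N m), stays where left. Plywood tongue 55 mm long from pin to tip, 44 mm wide (32 at the tip), 8 mm thick, pin at mid-thickness. Push on its front (under) face.
- leg_tip (a point): Centre of the free end of the prop leg, 55 mm from the hinge pin.
- packet_rack: Wooden rack with one slot, screwed to the bench, base 104 x 116 mm. Origin on the bench; x to the back, y along the slot, z up. The slot leans back (+x) 30 degrees, is 15 mm wide and 92 mm long; its floor's rear edge is at x 0, z 21 mm. Back board 58 mm, front board 46 mm high along the slope; side cheeks up to z 59 mm.
- seed_packet: Stiff seed packet with a flower picture, 112 mm tall, 82 wide, 10 thick, about 40 g, leaning 30 degrees from vertical in the rack's slot, top half exposed. Origin at the middle of its back face; x to its top edge (56 mm away), y across, z out of the picture side (picture face at z 10 mm). Grip it across its thickness within 35 mm of the top edge: lower, the leg is in the way.
- tape_measure: Yellow tape measure 38 x 82 x 64 mm standing loose on the bench between rack and stand; origin under its middle. To be left alone.
- clay_pot: Small clay pot, 74 mm across and 65 mm high, standing loose near the bench's front to the right of the vise; origin under its middle. To be left alone.
- toe_gap (a point): Point on the stand's base plate (z 12 mm, x -20 mm, y 0) midway between the cleats' rear faces (x -30 mm) and the leg's front face at its stop (x -10 mm at this level). The packet's lower edge stands in this 20 mm gap; the packet then leans back (towards the stand's +x) 28 to 36 degrees from vertical. Axes as the stand.

How it is judged:
On the way:
1. the prop leg is at its stop while the packet is still in the rack (value of joint prop_leg above 2 rad and distance of seed_packet from where it was at the start of the episode below 0.02 m), for 0.2 s.
At the end, for the whole second after the job is handed in: Prop leg within 3 degrees of its stop (joint above 2.0); packet at rest on the base plate behind the cleats, within 18 mm of the stand's middle line, square to it within 14 degrees, leaning back 23 to 42 degrees on the leg, top edge up, picture to the front; tape measure and pot not shifted (value of joint prop_leg above 2 rad and x of seed_packet in the frame of packet_stand between -0.003 and 0.03 m and y of seed_packet in the frame of packet_stand between -0.018 and 0.018 m and z of seed_packet in the frame of packet_stand between 0.05 and 0.068 m and angle between seed_packet's own x axis and vertical between 0.4 and 0.73 rad and angle between seed_packet's own z axis and vertical below 1.3 rad and angle between the y axis of seed_packet and the y axis of packet_stand, either way round below 0.25 rad and linear speed of seed_packet below 0.02 m/s); the robot touches nothing.
It fails at once if the tape measure is shifted by more than 30 mm (distance of tape_measure from where it was at the start of the episode above 0.03 m).
It fails at once if the clay pot is shifted by more than 30 mm (distance of clay_pot from where it was at the start of the episode above 0.03 m).
It also fails if it takes over 61 s, if anything falls off the work surface, if the arm or the gripper's body presses on something with over 40 N, if the wrist force passes 120 N, or if a joint passes its speed limit or range.

## Working session

There is one attempt and no reset: what is moved stays moved. The work goes in short steps, Python scripts to look and compute and a tool call to move; the robot and the scene stay as the last step left them, time stands still between calls to the robot, and variables do not carry over. Pictures are saved under pics/ and viewed, at most 10 in all, crops included, and the job is handed in when it is done.

Besides the shell and the picture viewer there is one more tool, called after "Call:" as a command line: name --argument value ..., lists and objects as JSON in quotes. servo_tool: Moves the arm, as the interface text tells. Its arguments: {"type":"object","properties":{"rows":{"type":"array"},"squeeze":{"type":"number"}},"required":["rows"]}

```bash
mkdir -p pics
cat > h.py <<'E'
import numpy as np, cv2, json
from workcell import ctrl, viewer, job
def snap(name, fn):
    d=viewer.camera(name); cv2.imwrite(f'pics/{fn}.png', d['image'][:,:,::-1])
    json.dump({k:np.array(d[k]).tolist() for k in('intrinsics','R','t')}, open(f'pics/{fn}.json','w')); return d
def cal(fn):
    d=json.load(open(f'pics/{fn}.json')); return [np.array(d[k]) for k in('intrinsics','R','t')]
def onplane(fn,u,v,z):
    K,R,t=cal(fn); r=R.T@np.linalg.solve(K,[u,v,1]); c=-R.T@t; return c+r*(z-c[2])/r[2]
def proj(fn,X):
    K,R,t=cal(fn); p=K@(R@np.array(X)+t); return p[:2]/p[2]
def tri(obs):
    A=[];b=[]
    for fn,u,v in obs:
        K,R,t=cal(fn); n=np.linalg.solve(K,[u,v,1])
        for i in(0,1): A.append(R[i]-n[i]*R[2]); b.append(n[i]*t[2]-t[i])
    s=np.linalg.lstsq(np.array(A),np.array(b),rcond=None); return s[0]
E
python3 - <<'E'
from h import *
a=snap('top','top0');b=snap('scene','scene0')
for f in('top0','scene0'):
    K,R,t=cal(f);print(f,-R.T@t,K[0,0],R[2])
s=ctrl.read_state();print(s['ee_rot'],s['tcp_pos'],s['clock'])
E
```

```text
top0 [0.2616828  0.02999411 1.24796649] 558.2858964320795 [ 0.15815265 -0.00807978 -0.98738162]
scene0 [ 0.04410784 -0.45585349  0.72476279] 442.8053543004887 [ 0.48507138  0.52006676 -0.70301943]
[[-9.63024698e-01  2.69412301e-01 -6.65992881e-04]
 [ 2.69413026e-01  9.63023510e-01 -1.52964825e-03]
 [ 2.29260748e-04 -1.65251620e-03 -9.99998608e-01]] [0.15474928 0.5533121  0.23048664] 0.1
```

View pics/top0.png

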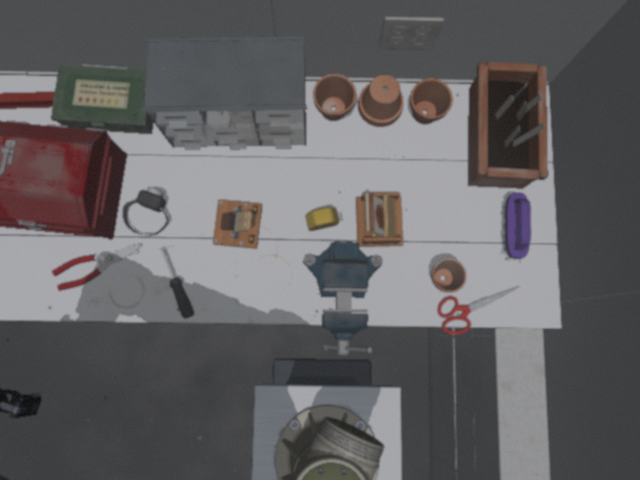

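View pics/scene0.png

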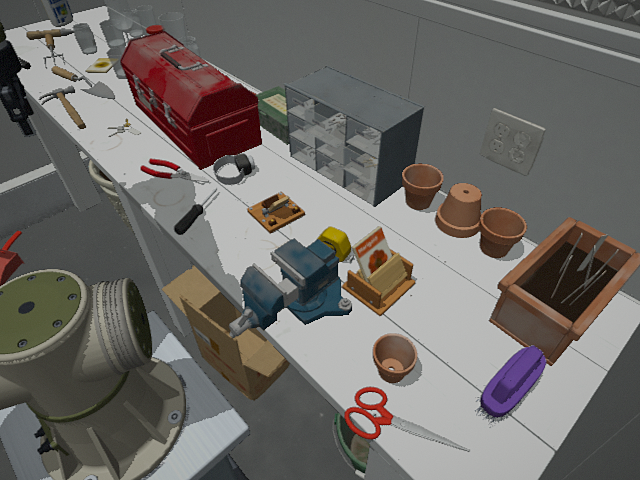

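The stand is at about (238,223) in the top view, and the rack with the packet at about (380,219). The tape is at (323,218), with the pot at (449,275) and the vise at (345,275). I'll enlarge the stand and rack.

Run:
```python
import cv2,numpy as np
a=cv2.imread('pics/top0.png');b=cv2.imread('pics/scene0.png')
def c(i,x,y,w=66,h=50): return cv2.resize(i[y:y+h,x:x+w],(400,300),interpolation=cv2.INTER_CUBIC)
m=np.vstack([np.hstack([c(a,205,198),c(a,347,192)]),np.hstack([c(b,243,186),c(b,338,222,120,90)])])
cv2.imwrite('pics/crop0.png',m)
```

```text
(no output)
```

View pics/crop0.png

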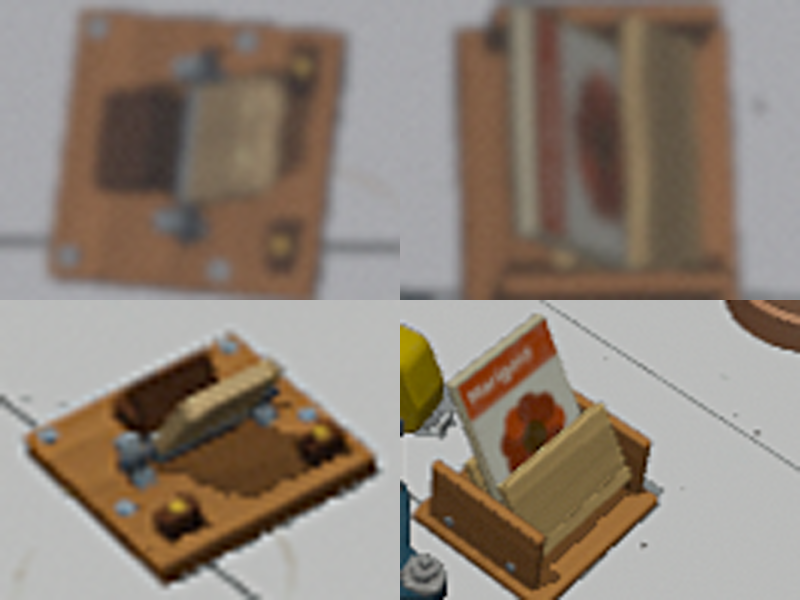

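The stand's wedge is on the left and its cleats on the right, so its +x points along world +y. The rack leans the same way. The leg starts at roughly 0.9 rad. Now to compute the positions.

Run:
```python
from h import *
np.set_printoptions(precision=4,suppress=True)
s=400/66
C={}
for n,(u,v) in dict(bTL=(82,8),bTR=(347,33),bBL=(48,275),bBR=(318,300)).items():
    C[n]=onplane('top0',205+u/s,198+v/s,.012); print(n,C[n])
c=sum(C.values())/4
xa=(C['bTL']+C['bBL']-C['bTR']-C['bBR'])[:2]; print('len',np.linalg.norm(xa)/2); xa/=np.linalg.norm(xa)
ya=(C['bBL']+C['bBR']-C['bTL']-C['bTR'])[:2]; print(np.linalg.norm(ya)/2); ya/=np.linalg.norm(ya)
print('xaxis',xa,'perp ya',ya, 'origin',c[:2]-0.002*xa)
# scene check of base corners (crop px 243,186 scale 6.06)
for n,(u,v) in dict(bTL=(232,333),bTR=(378,465),bBL=(28,440),bBR=(165,583)).items():
    p=(243+u/s,186+(v-300)/s); print(n,'scene', p, proj('scene0',C[n]), onplane('scene0',*p,.012))
# leg tip ends in top: right edge of tongue
for uv in((290,80),(270,190)): print('tip', onplane('top0',205+uv[0]/s,198+uv[1]/s,.065))
P=[]
for (u,v,z) in((515,10,.118),(528,235,.118),(540,10,.123),(553,238,.123)):
    q=onplane('top0',347+(u-400)/s,192+v/s,z);P.append(q);print('pk',q)
print('tri +x', tri([('top0',347+140/s,192+10/s),('scene0',381.5,227.4)]))
print('tri -x', tri([('top0',347+153/s,192+238/s),('scene0',353,248.4)]))
for u,v,z in((323,218,.06),(449,275,.065),(310,262,.06),(378,262,.06)): print(onplane('top0',u,v,z))
```

```text
bTL [0.5578 0.2517 0.012 ]
bTR [0.55   0.1524 0.012 ]
bBL [0.4565 0.2597 0.012 ]
bBR [0.4489 0.1599 0.012 ]
len 0.09987979327732596
0.10150726931146498
xaxis [0.077 0.997] perp ya [-0.9971  0.0764] origin [0.5031 0.2039]
bTL scene (281.28, 191.445) [280.9435 191.345 ] [0.5581 0.2508 0.012 ]
bTR scene (305.37, 213.225) [304.8376 211.7409] [0.5474 0.1476 0.012 ]
bBL scene (247.62, 209.1) [246.5546 208.3958] [0.4568 0.2559 0.012 ]
bBR scene (270.225, 232.695) [269.8469 230.7139] [0.4455 0.1542 0.012 ]
tip [0.5201 0.1669 0.065 ]
tip [0.4801 0.1726 0.065 ]
pk [ 0.5501 -0.0731  0.118 ]
pk [ 0.4716 -0.0777  0.118 ]
pk [ 0.549  -0.0812  0.123 ]
pk [ 0.4698 -0.0857  0.123 ]
tri +x [ 0.5484 -0.0808  0.1235]
tri -x [ 0.4672 -0.084   0.127 ]
[0.5088 0.0149 0.06  ]
[ 0.3886 -0.2556  0.065 ]
[0.4121 0.0413 0.06  ]
[ 0.4146 -0.1046  0.06  ]
```

Call:
servo_tool --rows '[[0.0,[-0.24,-0.17,0],-0.195],[0.0,[-0.24,-0.17,0],-0.195],[0.0,[-0.24,-0.17,0],-0.195],[0.0,[-0.24,-0.17,0],-0.195],[0.0,[-0.24,-0.17,0],-0.195],[0.0,[-0.24,-0.17,0],-0.195],[0.0,[-0.24,-0.17,0],-0.195],[0.0,[-0.24,-0.17,0],-0.195]]' --squeeze 25

```text
clock: 0.77
tcp_pos: [0.3435, 0.321, 0.231]
ee_rot: [[-0.996, 0.085, 0.001], [0.085, 0.996, -0.002], [-0.001, -0.002, -1.0]]
contact_force: [0.1, 0.7, 0.2]
opening: 0.0
grip_force: 0.0
```

```bash
cat >> h.py <<'E'
O=np.array([.503,.2035]); XA=np.array([.077,.997]); YA=np.array([-.997,.077])
def go(X,yaw_deg,s=None):
    s=s or ctrl.read_state(); R=np.array(s['ee_rot']); d=R.T@(np.array(X)-s['tcp_pos'])
    w=np.degrees(np.arctan2(R[1,1],R[0,1])); print('tcp',np.round(s['tcp_pos'],4),'yaw',round(w,2),'shift',np.round(d,4),'turn',round(-np.radians(yaw_deg-w),4),'clock',s['clock'],'open',s['opening'])
def st(x,y,z): return np.r_[O+XA*x+YA*y,z]
E
python3 -c "
from h import *
go(st(-.085,0,.2),85.6)"
```

```text
tcp [0.3435 0.321  0.231 ] yaw 85.15 shift [-0.1694 -0.1885  0.0316] turn -0.0079 clock 0.7667 open 0.00028066092852085825
```

Call:
servo_tool --rows '[[0.0,[-0.169,-0.189,0.032],-0.008],[0.0,[-0.169,-0.189,0.032],-0.008],[0.0,[-0.169,-0.189,0.032],-0.008],[0.0,[-0.169,-0.189,0.032],-0.008],[0.0,[-0.169,-0.189,0.032],-0.008],[0.0,[-0.169,-0.189,0.032],-0.008],[0.0,[-0.169,-0.189,0.032],-0.008],[0.0,[-0.169,-0.189,0.032],-0.008]]'

```text
clock: 1.43
tcp_pos: [0.4949, 0.1219, 0.1982]
ee_rot: [[-0.997, 0.074, -0.002], [0.074, 0.997, -0.0], [0.002, -0.0, -1.0]]
contact_force: [-0.4, 0.1, 1.0]
opening: -0.001
grip_force: 0.0
```

```bash
python3 -c "
from h import *
go(st(-.085,0,.045),85.6)
snap('wrist','w1'); snap('top','t1')
K,R,t=cal('w1'); print(-R.T@t,R[2])
for n,p in dict(cl=(-.035,-.034,.024),cr=(-.035,.034,.024),o=(0,0,.012),bl=(-.048,-.052,.012),br=(-.048,.052,.012)).items(): print(n,proj('w1',st(*p)))"
```

```text
tcp [0.4949 0.1219 0.1982] yaw 85.75 shift [-0.002  -0.003   0.1532] turn 0.0025 clock 1.4333 open -0.0014848327825534493
[0.42536001 0.12562996 0.34021914] [ 0.27380862 -0.02015014 -0.96157309]
cl [382.76211992 262.18430619]
cr [386.50082931 178.20420407]
o [425.15075838 218.27186815]
bl [364.70442238 277.69649518]
br [368.69883323 153.270978  ]
```

View pics/w1.png

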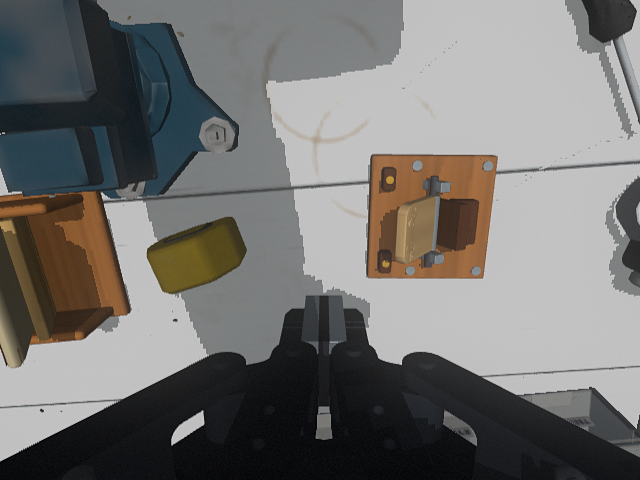

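The wrist view shows the stand's corners at (372,154) and (368,277), within 3 px (about 2.5 mm) of the prediction, and the leg leaning forward with its tip at about (405,230). Next I'll lower the fingers in front of the leg and push.

Call:
servo_tool --rows '[[0.0,[-0.002,-0.003,0.04],0],[0.0,[-0.002,-0.003,0.08],0],[0.0,[-0.002,-0.003,0.12],0],[0.0,[-0.002,-0.003,0.153],0],[0.0,[-0.002,-0.003,0.153],0],[0.0,[-0.002,0.013,0.153],0],[0.0,[-0.002,0.023,0.153],0],[0.0,[-0.002,0.03,0.153],0]]'

```text
clock: 2.2
tcp_pos: [0.4989, 0.1558, 0.0483]
ee_rot: [[-0.998, 0.067, 0.003], [0.067, 0.998, 0.001], [-0.003, 0.001, -1.0]]
contact_force: [0.6, 1.0, -0.6]
opening: 0.004
grip_force: 0.0
```

Call:
servo_tool --rows '[[0.0,[0,0.007,0],0],[0.0,[0,0.014,0],0],[0.0,[0,0.021,0],0],[0.0,[0,0.028,0],0],[0.0,[0,0.034,0],0],[0.0,[0,0.039,0],0],[0.0,[0,0.043,0],0],[0.0,[0,0.043,0],0]]'

```text
clock: 2.87
tcp_pos: [0.5012, 0.1973, 0.0461]
ee_rot: [[-0.998, 0.069, -0.0], [0.069, 0.998, 0.001], [0.0, 0.001, -1.0]]
contact_force: [-0.7, 0.5, -1.3]
opening: 0.002
grip_force: 0.0
```

```bash
python3 -c "
from h import *
go(st(-.002,0,.045),85.6); print(ctrl.read_state()['contact_force'])
d=snap('wrist','w2'); 
cv2.imwrite('pics/w2c.png',cv2.resize(d['image'][120:480,200:640,::-1],(792,594)*1))"
```

```text
tcp [0.5012 0.1973 0.0461] yaw 86.04 shift [-0.0014  0.0043  0.0011] turn 0.0077 clock 2.8667 open 0.0017453609716141984
[-0.71002755  0.51576951 -1.27701148]
```

View pics/w2c.png

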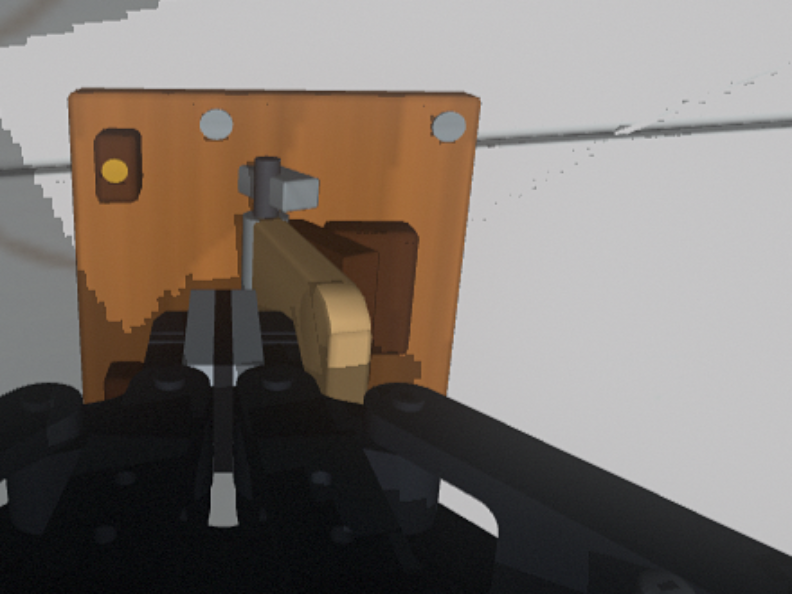

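The leg is now past upright, with its tip at about (343,315) in the crop, and the finger is on its front face. I'll keep pushing gently until the force rises.

Call:
servo_tool --rows '[[0.0,[0,0.002,0],0],[0.0,[0,0.004,0],0],[0.0,[0,0.006,0],0],[0.0,[0,0.008,0],0],[0.0,[0,0.008,0],0]]'

```text
clock: 3.33
tcp_pos: [0.5016, 0.2047, 0.0462]
ee_rot: [[-0.998, 0.07, -0.0], [0.07, 0.998, 0.0], [0.0, 0.0, -1.0]]
contact_force: [-1.2, -0.4, 0.1]
opening: 0.0
grip_force: 0.3
```

Call:
servo_tool --rows '[[0.0,[0,0.0015,0],0],[0.0,[0,0.003,0],0],[0.0,[0,0.0045,0],0],[0.0,[0,0.0045,0],0]]'

```text
clock: 3.67
tcp_pos: [0.5019, 0.2079, 0.0462]
ee_rot: [[-0.998, 0.07, -0.0], [0.07, 0.998, -0.003], [-0.0, -0.003, -1.0]]
contact_force: [0.0, -6.0, 0.1]
opening: -0.001
grip_force: 2.8
```

Call:
servo_tool --rows '[[0.0,[0,0.001,0],0],[0.0,[0,0.002,0],0],[0.0,[0,0.002,0],0],[0.0,[0,0.002,0],0]]'

```text
clock: 4.0
tcp_pos: [0.5019, 0.2082, 0.0462]
ee_rot: [[-0.997, 0.072, -0.0], [0.072, 0.997, -0.006], [0.0, -0.006, -1.0]]
contact_force: [-0.4, -11.0, 1.7]
opening: -0.005
grip_force: 5.5
```

The force has risen to 11 N with no further motion, so the leg is hard on its stop. I'll back off, lift, refine the stand's origin from the wrist images, and plan the move to the packet.

Call:
servo_tool --rows '[[0.0,[0,-0.02,0],0],[0.0,[0,-0.03,-0.03],0],[0.0,[0,-0.04,-0.07],0],[0.0,[0,-0.06,-0.11],0],[0.0,[0,-0.09,-0.14],0],[0.0,[0,-0.12,-0.15],0],[0.0,[0,-0.12,-0.15],0]]'

```text
clock: 4.58
tcp_pos: [0.4963, 0.0879, 0.2007]
ee_rot: [[-0.997, 0.074, 0.008], [0.074, 0.997, -0.001], [-0.008, -0.0, -1.0]]
contact_force: [-1.0, 1.2, -0.5]
opening: -0.001
grip_force: 0.0
```

```bash
python3 -c "
from h import *
np.set_printoptions(precision=4,suppress=True)
for f,P in (('w1',[(372,154),(497,154),(368,277),(484,278)]),('w2',[(200+70/1.8,120+90/1.65),(200+480/1.8,120+97/1.65)])):
  for p in P: print(f,onplane(f,*p,.012))
for a in((-.048,.052),(.052,.052),(-.048,-.052),(.052,-.052)): print(st(*a,.012))
snap('wrist','w3')
# target above packet: rack yaw 93.3, packet mid top
go([.510,-.088,.20],93.3)
"
```

```text
w1 [0.4482 0.1622 0.012 ]
w1 [0.4555 0.2601 0.012 ]
w1 [0.5507 0.1545 0.012 ]
w1 [0.559  0.2533 0.012 ]
w2 [0.4484 0.1634 0.012 ]
w2 [0.457  0.2605 0.012 ]
[0.4475 0.1596 0.012 ]
[0.4552 0.2593 0.012 ]
[0.5511 0.1516 0.012 ]
[0.5588 0.2513 0.012 ]
tcp [0.4955 0.0897 0.1987] yaw 85.79 shift [-0.0276 -0.1761 -0.0013] turn -0.1311 clock 4.6333 open -0.0015058943388407894
```

View pics/w3.png

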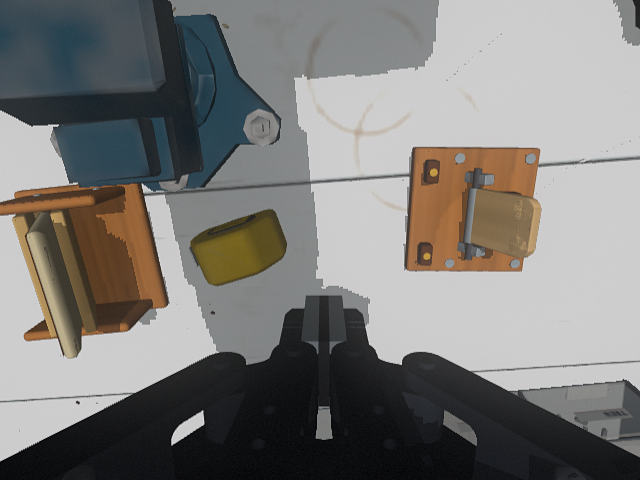

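The leg now lies back, with its tip at about (530,225). The packet's top edge runs from about (30,230) to (68,355). I'll move above the packet with the fingers open and look.

Call:
servo_tool --rows '[[0.085,[-0.028,-0.176,0],-0.131],[0.085,[-0.028,-0.176,0],-0.131],[0.085,[-0.028,-0.176,0],-0.131],[0.085,[-0.028,-0.176,0],-0.131],[0.085,[-0.028,-0.176,0],-0.131],[0.085,[-0.028,-0.176,0],-0.131],[0.085,[-0.028,-0.176,0],-0.131],[0.085,[-0.028,-0.176,0],-0.131]]'

```text
clock: 5.3
tcp_pos: [0.5091, -0.0848, 0.1955]
ee_rot: [[-0.998, -0.062, -0.001], [-0.062, 0.998, 0.002], [0.001, 0.002, -1.0]]
contact_force: [0.0, 0.1, -0.6]
opening: 0.993
grip_force: 0.0
```

```bash
python3 -c "
from h import *
go([.510,-.088,.20],93.3)
d=snap('wrist','w4')
cv2.imwrite('pics/w4c.png',cv2.resize(d['image'][100:400,120:520,::-1],(800,600)))"
```

```text
tcp [ 0.5091 -0.0848  0.1955] yaw 93.56 shift [-0.0007 -0.0033 -0.0045] turn 0.0046 clock 5.3 open 0.9926944819400795
```

View pics/w4c.png

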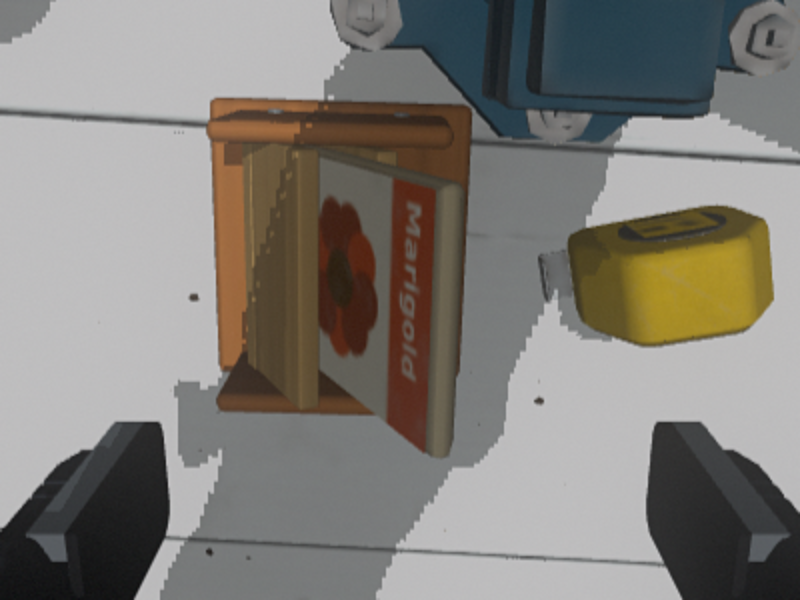

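Here the packet's front top edge runs from (442,184) to (428,453) in the crop, and its back top edge from (462,186) to (452,455). It sits between the fingers.

```bash
sed -i 's/^O=.*/O=np.array([.5035,.206]); XA=np.array([.077,.997]); YA=np.array([-.997,.077])/' h.py; python3 -c "
from h import *
np.set_printoptions(precision=4,suppress=True)
f=lambda u,v,z: onplane('w4',120+u/2,100+v/2,z)
A=f(442,184,.123);B=f(428,453,.123);C=f(462,186,.118);D=f(452,455,.118)
print(A,B,np.linalg.norm(A-B),C,D)
d=(B-A+D-C)[:2]; n=np.array([-d[1],d[0]])/np.linalg.norm(d); print('rack x',n,np.degrees(np.arctan2(n[1],n[0])))
m=(A+B+C+D)[:2]/4; print('mid top edge',m)
# tips: where are tape pts
print('tape', [f(u,v,.064) for u,v in((570,240),(770,240))])
g=m-n*.012
print('grasp',g); go([*g,.081],np.degrees(np.arctan2(n[1],n[0])))
"
```

```text
[ 0.4715 -0.0792  0.123 ] [ 0.5497 -0.0775  0.123 ] 0.07817573528424128 [ 0.4725 -0.0735  0.118 ] [ 0.5525 -0.0701  0.118 ]
rack x [-0.0326  0.9995] 91.87063568583895
mid top edge [ 0.5115 -0.0751]
tape [array([ 0.4968, -0.0309,  0.064 ]), array([0.4926, 0.0375, 0.064 ])]
grasp [ 0.5119 -0.0871]
tcp [ 0.5092 -0.0845  0.1957] yaw 93.61 shift [-0.0027 -0.0028  0.1147] turn 0.0304 clock 5.35 open 0.9954390033997457
```

Call:
servo_tool --rows '[[0.085,[-0.002,-0.0035,0.035],0.02],[0.085,[-0.002,-0.0035,0.07],0.02],[0.085,[-0.002,-0.0035,0.1],0.02],[0.085,[-0.002,-0.0035,0.11],0.02],[0.05,[-0.002,-0.0035,0.11],0.02],[0.04,[-0.002,-0.0035,0.11],0.02],[0.04,[-0.002,-0.0035,0.11],0.02],[0.035,[-0.002,-0.0035,0.11],0.02]]' --squeeze 25

```text
clock: 6.02
tcp_pos: [0.5134, -0.0898, 0.0884]
ee_rot: [[-0.999, -0.042, 0.004], [-0.042, 0.999, -0.001], [-0.004, -0.001, -1.0]]
contact_force: [0.1, 0.5, 0.8]
opening: 0.451
grip_force: 0.1
```

Call:
servo_tool --rows '[[0.03,[0,0,0],0],[0.025,[0,0,0],0],[0.02,[0,0,0],0],[0.015,[0,0,0],0],[0.01,[0,0,0],0],[0.01,[0,0,0],0]]'

```text
clock: 6.52
tcp_pos: [0.5132, -0.0913, 0.0889]
ee_rot: [[-0.999, -0.04, 0.004], [-0.04, 0.999, -0.004], [-0.004, -0.004, -1.0]]
contact_force: [-2.1, -1.1, 10.4]
opening: 0.286
grip_force: 21.9
```

The packet is gripped. Next I'll lift it along the slot's slope.

Call:
servo_tool --rows '[[0.005,[0,0.003,-0.005],0],[0.005,[0,0.006,-0.01],0],[0.005,[0,0.009,-0.016],0],[0.005,[0,0.013,-0.023],0],[0.005,[0,0.017,-0.03],0],[0.005,[0,0.021,-0.037],0],[0.005,[0,0.025,-0.044],0],[0.005,[0,0.029,-0.05],0]]' --squeeze 35

```text
clock: 7.18
tcp_pos: [0.5124, -0.0653, 0.1385]
ee_rot: [[-0.999, -0.038, 0.004], [-0.038, 0.999, -0.01], [-0.003, -0.011, -1.0]]
contact_force: [0.6, -12.8, 1.4]
opening: 0.259
grip_force: 33.9
```

```bash
python3 -c "
from h import *
go([.51,-.06,.2],92.5)
snap('scene','s5');d=snap('wrist','w5');e=cv2.imread('pics/s5.png')
a=cv2.resize(d['image'][100:400,120:520,::-1],(400,300));b=cv2.resize(e[180:330,300:500],(400,300));cv2.imwrite('pics/c5.png',np.hstack([a,b]))"
```

```text
tcp [ 0.5124 -0.0653  0.1385] yaw 92.19 shift [ 0.0019  0.0047 -0.0616] turn -0.0053 clock 7.1833 open 0.25867991606295815
```

View pics/c5.png

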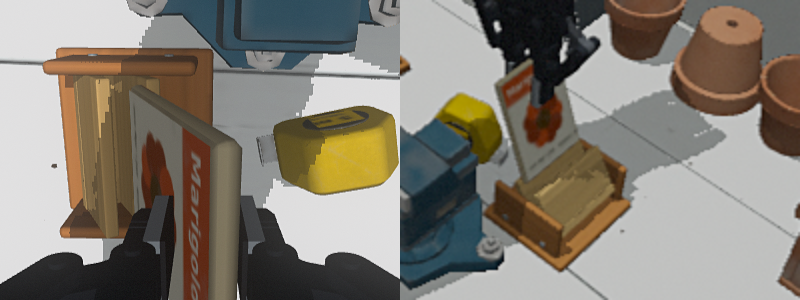

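The packet is coming out of the slot, still leaning, and the grip holds. I'll keep lifting.

Call:
servo_tool --rows '[[0.005,[0,0.002,-0.008],0],[0.005,[0,0.004,-0.016],0],[0.005,[0,0.006,-0.024],0],[0.005,[0,0.008,-0.032],0],[0.005,[0,0.008,-0.042],0],[0.005,[0,0.008,-0.06],0],[0.005,[0,0.008,-0.08],0],[0.005,[0,0.008,-0.1],0]]'

```text
clock: 7.95
tcp_pos: [0.5099, -0.0523, 0.2376]
ee_rot: [[-0.999, -0.042, -0.0], [-0.042, 0.999, 0.0], [0.0, 0.0, -1.0]]
contact_force: [0.7, -0.2, -0.4]
opening: 0.106
grip_force: 37.4
```

Call:
servo_tool --rows '[[0.005,[0,0,-0.015],0],[0.005,[0,0,-0.015],0],[0.005,[0,0,-0.015],0]]'

```text
clock: 8.2
tcp_pos: [0.5108, -0.0527, 0.2524]
ee_rot: [[-0.999, -0.041, 0.002], [-0.041, 0.999, -0.0], [-0.002, -0.001, -1.0]]
contact_force: [0.6, -0.4, -0.7]
opening: 0.104
grip_force: 37.5
```

```bash
python3 -c "
from h import *
go(st(-.025,0,.25),85.6)
snap('scene','s6');d=snap('wrist','w6');e=cv2.imread('pics/s6.png')
a=cv2.resize(d['image'][140:440,120:520,::-1],(400,300));b=cv2.resize(e[120:330,260:540],(400,300));cv2.imwrite('pics/c6.png',np.hstack([a,b]))"
```

```text
tcp [ 0.5108 -0.0527  0.2524] yaw 92.37 shift [-0.0005  0.2339  0.0022] turn 0.1182 clock 8.2 open 0.10393714282954679
```

View pics/c6.png

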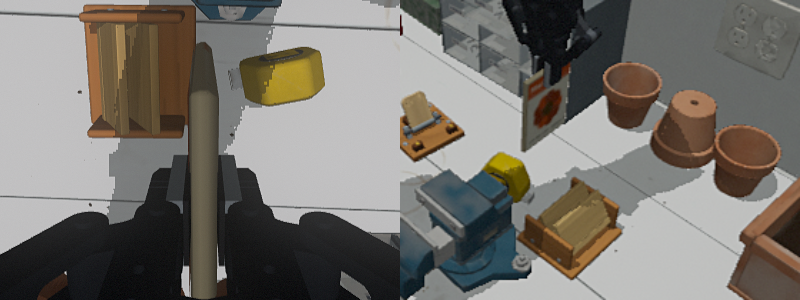

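The jaw reads about 10 mm, so the packet is now flush and vertical in the grip. I'll measure its bottom edge from the scene view, with corners at about (345,225) and (379,193).

```bash
python3 -c "
from h import *
np.set_printoptions(precision=4,suppress=True)
K,R,t=cal('s6'); c=-R.T@t
s=ctrl.read_state(); n=np.array(s['ee_rot'])[:,1]; p0=np.array(s['tcp_pos'])-.005*n
for u,v in((345.4,225),(379,193.5),(348,168)):
  r=R.T@np.linalg.solve(K,[u,v,1]); print(c+r*((p0-c)@n)/(r@n))
# silhouettes in pixel: predicted corners
T=np.array(s['tcp_pos']); ax=-np.array(s['ee_rot'])[:,0]
for dz in (.04,.036,-.076,-.072):
  print(dz,[proj('s6',p0+ax*k+[0,0,dz]) for k in(-.041,.041)])
e=cv2.imread('pics/s6.png');cv2.imwrite('pics/c6b.png',cv2.resize(e[155:235,335:415],(560,560),interpolation=cv2.INTER_CUBIC))
w=cv2.imread('pics/w6.png')
"
```

```text
[ 0.4679 -0.0591  0.1686]
[ 0.5619 -0.0553  0.1858]
[ 0.4693 -0.0591  0.2951]
0.04 [array([347.777 , 170.3367]), array([379.7594, 149.3842])]
0.036 [array([347.7051, 172.3244]), array([379.5734, 151.3408])]
-0.076 [array([345.8979, 222.3003]), array([374.871, 200.811])]
-0.072 [array([345.9563, 220.6857]), array([375.0237, 199.2043])]
```

View pics/c6b.png

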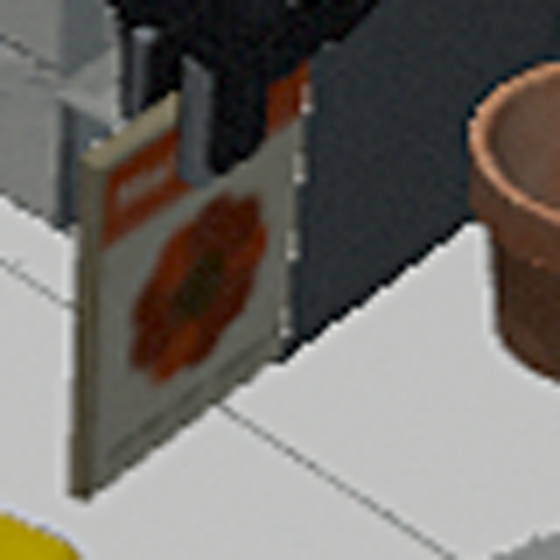

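The packet hangs upright with its picture to the front. It is rolled by about 5°, and its bottom edge is about 86–88 mm below the TCP. Now I'll carry it over the stand.

```bash
python3 -c "
from h import *
go(st(-.020,.003,.25),85.6)"
```

```text
tcp [ 0.5097 -0.0524  0.2506] yaw 92.37 shift [0.0009 0.239  0.0007] turn 0.1182 clock 8.3 open 0.104815008917434
```

Call:
servo_tool --rows '[[0.005,[0.001,0.02,0],0.02],[0.005,[0.001,0.05,0],0.05],[0.005,[0.001,0.085,0],0.08],[0.005,[0.001,0.12,0],0.118],[0.005,[0.001,0.155,0],0.118],[0.005,[0.001,0.19,0],0.118],[0.005,[0.001,0.22,0],0.118],[0.005,[0.001,0.239,0],0.118]]'

```text
clock: 8.97
tcp_pos: [0.498, 0.1888, 0.2498]
ee_rot: [[-0.997, 0.074, -0.003], [0.074, 0.997, 0.0], [0.003, 0.0, -1.0]]
contact_force: [0.5, -0.6, -1.0]
opening: 0.102
grip_force: 37.5
```

Call:
servo_tool --rows '[[0.005,[0,0,0],0],[0.005,[0,0,0],0],[0.005,[0,0,0],0]]'

```text
clock: 9.22
tcp_pos: [0.4987, 0.1856, 0.2503]
ee_rot: [[-0.997, 0.077, -0.002], [0.077, 0.997, -0.001], [0.002, -0.001, -1.0]]
contact_force: [0.4, 0.1, -0.7]
opening: 0.104
grip_force: 37.5
```

```bash
python3 -c "
from h import *
go(st(-.020,.003,.115),85.6); print(ctrl.read_state()['contact_force'])"
```

```text
tcp [0.4987 0.1856 0.2503] yaw 85.61 shift [-0.0004  0.0008  0.1353] turn 0.0002 clock 9.2167 open 0.10430564659777122
[ 0.395842    0.07058574 -0.74925414]
```

Call:
servo_tool --rows '[[0.005,[0,0.001,0.03],0],[0.005,[0,0.001,0.06],0],[0.005,[0,0.001,0.09],0],[0.005,[0,0.001,0.115],0],[0.005,[0,0.001,0.13],0],[0.005,[0,0.001,0.136],0],[0.005,[0,0.001,0.136],0]]'

```text
clock: 9.8
tcp_pos: [0.4982, 0.1856, 0.1136]
ee_rot: [[-0.997, 0.079, -0.004], [0.079, 0.997, -0.001], [0.003, -0.001, -1.0]]
contact_force: [0.1, -0.8, -0.2]
opening: 0.105
grip_force: 37.5
```

Call:
servo_tool --rows '[[0.005,[0,0,0.003],0],[0.005,[0,0,0.006],0],[0.005,[0,0,0.008],0],[0.005,[0,0,0.008],0]]' --squeeze 25

```text
clock: 10.13
tcp_pos: [0.4998, 0.1871, 0.1078]
ee_rot: [[-0.997, 0.077, 0.001], [0.077, 0.997, 0.0], [-0.001, 0.0, -1.0]]
contact_force: [-0.3, 0.3, -0.3]
opening: 0.105
grip_force: 37.5
```

Call:
servo_tool --rows '[[0.005,[0,0,0.002],0],[0.005,[0,0,0.004],0],[0.005,[0,0,0.006],0],[0.005,[0,0,0.006],0]]'

```text
clock: 10.47
tcp_pos: [0.4997, 0.1874, 0.1029]
ee_rot: [[-0.997, 0.076, 0.002], [0.076, 0.997, 0.001], [-0.002, 0.001, -1.0]]
contact_force: [-3.5, -0.7, 10.7]
opening: 0.107
grip_force: 39.1
```

Call:
servo_tool --rows '[[0.005,[0,0,0.001],0],[0.005,[0,0,0.002],0],[0.005,[0,0,0.003],0],[0.005,[0,0,0.003],0]]' --squeeze 20

```text
clock: 10.8
tcp_pos: [0.4998, 0.1876, 0.1028]
ee_rot: [[-0.997, 0.076, 0.004], [0.076, 0.997, 0.001], [-0.004, 0.001, -1.0]]
contact_force: [-10.4, -1.7, 31.5]
opening: 0.104
grip_force: 42.0
```

```bash
python3 -c "
from h import *
s=ctrl.read_state(); go(s['tcp_pos'],85.6); print(s['contact_force'],s['wrist_torque'],s['grip_force'])"
```

```text
tcp [0.4998 0.1876 0.1028] yaw 85.64 shift [0. 0. 0.] turn 0.0006 clock 10.8 open 0.10362075934528456
[-10.40806456  -1.72314849  31.47964192] [-0.46017535  2.18432575 -0.01942567] 41.98711574077606
```

Contact is at the height expected for the base plate. I'll ease off and feel for the cleats by moving forward, to confirm where the gap is.

Call:
servo_tool --rows '[[0.005,[0,0,-0.003],0],[0.005,[0,0,-0.006],0],[0.005,[0,-0.001,-0.006],0],[0.005,[0,-0.0025,-0.006],0],[0.005,[0,-0.004,-0.006],0],[0.005,[0,-0.004,-0.006],0]]'

```text
clock: 11.3
tcp_pos: [0.4988, 0.1828, 0.1037]
ee_rot: [[-0.997, 0.077, -0.001], [0.077, 0.997, -0.0], [0.001, -0.0, -1.0]]
contact_force: [0.3, 0.5, -0.6]
opening: 0.106
grip_force: 37.4
```

Call:
servo_tool --rows '[[0.005,[0,-0.001,0],0],[0.005,[0,-0.002,0],0],[0.005,[0,-0.003,0],0],[0.005,[0,-0.003,0],0]]'

```text
clock: 11.63
tcp_pos: [0.4986, 0.1809, 0.104]
ee_rot: [[-0.997, 0.076, -0.001], [0.076, 0.997, 0.002], [0.001, 0.002, -1.0]]
contact_force: [-0.2, 4.9, -4.0]
opening: 0.104
grip_force: 37.5
```

The cleat contact came at the predicted place (stand x −25 mm for the packet's middle), so the gap centre is about 5 mm back. I'll centre the packet and set it down.

Call:
servo_tool --rows '[[0.005,[0,0.002,0],0],[0.005,[0,0.0045,0],0],[0.005,[0,0.0045,0],0],[0.005,[0,0.0045,0.002],0],[0.005,[0,0.0045,0.003],0],[0.005,[0,0.0045,0.003],0]]' --squeeze 20

```text
clock: 12.13
tcp_pos: [0.4996, 0.1844, 0.1029]
ee_rot: [[-0.997, 0.077, 0.002], [0.077, 0.997, -0.0], [-0.002, -0.0, -1.0]]
contact_force: [-4.1, -0.6, 10.5]
opening: 0.106
grip_force: 39.0
```

Call:
servo_tool --rows '[[0.014,[0,0.001,0],0],[0.018,[0,0.003,0],0],[0.024,[0,0.006,0],0],[0.03,[0,0.009,0],0],[0.038,[0,0.013,0],0],[0.045,[0,0.016,0],0],[0.045,[0,0.016,0],0]]'

```text
clock: 12.72
tcp_pos: [0.5005, 0.2012, 0.1011]
ee_rot: [[-0.997, 0.076, -0.0], [0.076, 0.997, 0.0], [0.0, 0.0, -1.0]]
contact_force: [0.6, 0.4, -0.2]
opening: 0.528
grip_force: 0.0
```

```bash
python3 -c "
from h import *
s=ctrl.read_state(); go(s['tcp_pos'],85.6); print(s['contact_force'],s['grip_force'])
d=snap('scene','s7');e=snap('wrist','w7')
# predicted corner pixels of a vertical and a leaning packet: check the orange title band (red-ish) extents
hsv=cv2.cvtColor(d['image'],cv2.COLOR_RGB2HSV); 
m=((hsv[...,0]<12)&(hsv[...,1]>150)&(hsv[...,2]>90)).astype(np.uint8)
n,l,S,c=cv2.connectedComponentsWithStats(m)
for i in range(1,n):
  if S[i,4]>15: print(S[i],c[i])
import math
for L in(0,10,20,30):
  a=math.radians(L); b=-.022
  print(L,[np.round(proj('s7',st(b+112e-3*h*math.sin(a),y,.012+.112*h*math.cos(a)))) for h in(0,1) for y in(-.041,.041)])
"
```

```text
tcp [0.5005 0.2012 0.1011] yaw 85.64 shift [0. 0. 0.] turn 0.0008 clock 12.7167 open 0.527507621438488
[ 0.64705266  0.43960087 -0.21157264] 0.0
[146  25  16   7  81] [153.83950617  28.13580247]
[143  64   6   9  18] [145.27777778  68.22222222]
[134  69  10  10  21] [137.71428571  74.        ]
[165  74   7  10  19] [167.73684211  78.10526316]
[148  78  11  14  53] [152.69811321  85.03773585]
[166  92  20  22 174] [177.25287356 102.08045977]
[345 387  48  52 909] [369.69526953 413.42024202]
0 [array([295., 207.]), array([267., 222.]), array([292., 170.]), array([261., 185.])]
10 [array([295., 207.]), array([267., 222.]), array([287., 167.]), array([257., 181.])]
20 [array([295., 207.]), array([267., 222.]), array([282., 165.]), array([252., 179.])]
30 [array([295., 207.]), array([267., 222.]), array([278., 164.]), array([248., 178.])]
```

Released without disturbance. Now the front finger pushes the top back, with the rear finger catching it.

Call:
servo_tool --rows '[[0.045,[0,0.004,0],0],[0.045,[0,0.008,0],0],[0.045,[0,0.012,0],0],[0.045,[0,0.016,0],0],[0.045,[0,0.02,0],0],[0.045,[0,0.024,0],0],[0.045,[0,0.028,0],0],[0.045,[0,0.032,0],0]]'

```text
clock: 13.48
tcp_pos: [0.5029, 0.2329, 0.1013]
ee_rot: [[-0.997, 0.077, -0.0], [0.077, 0.997, 0.0], [0.0, 0.0, -1.0]]
contact_force: [0.6, 0.2, 0.1]
opening: 0.53
grip_force: 0.0
```

Call:
servo_tool --rows '[[0.045,[0,0.003,0],0],[0.045,[0,0.006,0],0],[0.045,[0,0.009,0],0],[0.048,[0,0.011,0],0],[0.052,[0,0.013,0],0],[0.055,[0,0.013,0],0],[0.055,[0,0.013,0],0]]'

```text
clock: 14.07
tcp_pos: [0.5039, 0.2455, 0.1013]
ee_rot: [[-0.997, 0.077, 0.0], [0.077, 0.997, 0.0], [-0.0, 0.0, -1.0]]
contact_force: [-0.0, 0.4, -0.1]
opening: 0.643
grip_force: 0.0
```

```bash
cat > chk.py <<'E'
from h import *
import sys
f=sys.argv[1]
s=ctrl.read_state(); go(s['tcp_pos'],85.6); print(s['contact_force'],s['grip_force'])
d=snap('scene',f)
x0,y0,x1,y1=235,150,315,235
roi=d['image'][y0:y1,x0:x1]; hsv=cv2.cvtColor(roi,cv2.COLOR_RGB2HSV)
m=((hsv[...,0]<9)&(hsv[...,1]>130)&(hsv[...,2]>40)).astype(np.uint8)
print('\n'.join(''.join('#' if ((h<9 or h>172) and q>130 and v>40) else ('o' if (q<70 and v>60) else ('.' if v<40 else 'w')) for h,q,v in r) for r in hsv.astype(int)))
E
python3 chk.py s8
```

```text
tcp [0.5039 0.2455 0.1013] yaw 85.61 shift [0. 0. 0.] turn 0.0001 clock 14.0667 open 0.6425499003847405
[-0.02606085  0.4187785  -0.14302556] 0.0
##########w.................ooooo...........woooooooooo.oooooooooooooooooooooooo
##########oo.............ooooooo............woooooooooo.oooooooooooooooooooooooo
#######ooooow.............ooooo.............oooooooooooowooooooooooooooooooooooo
###.oooooooooo............oow...............oooooooooooowooooooooooooooooooooooo
##oooooooooooooo............................oooooooooooo.ooooooooooooooooooooooo
ooooooooowwoooo.............................oooooooooooooooooooooooooooooooooooo
oooooooooowwooo...............oo............wooooooooooooooooooooooooooooooooooo
oooooooooow.ooo.........w.....ooo...........oooooooooooooooooooooooooooooooooooo
wwwooooooowwooo........oooo...ooo...........oooooooooooooooooooooooooooooooooooo
wooooooooooowoo........oooo...ooo...........oooooooooooooooooooooooooooooooooooo
.oowoooooooowoow.......wooow..ooo...........oooooooooooooooooooooooooooooooooooo
.oooooooooooowow........ooow..woo...........ooooooooooooooooooo
[... 5230 characters left out ...]
wwwwwwwwwwwwwwwwwwwwoooooooooooooooooooooooooooooooo
ooooooooooooooooooooooooooooowwwwwwwwwwwwwwwwwoooooooooooooooooooooooooooooooooo
oooooooooooooooooooooooooooooowwwwwwwwwwwwwwoooooooooooooooooooooooooooooooooooo
ooooooooooooooooooooooooooooooowwwwwwwwwwwwooooooooooooooooooooooooooooooooooooo
oooooooooooooooooooooooooooooooowwwwwwwwoooooooooooooooooooooooooooooooooooooooo
ooooooooooooooooooooooooooooooooowwwwwwooooooooooooooooooooooooooooooooooooooooo
oooooooooooooooooooooooooooooooooowwwooooooooooooooooooooooooooooooooooooooooooo
oooooooooooooooooooooooooooooooooooooooooooooooooooooooooooooooooooooooooooooooo
oooooooooooooooooooooooooooooooooooooooooooooooooooooooooooooooooooooooooooooooo
```

The check image shows the packet leaning back on the leg. Its corners are near (248,175) and (261,222), which matches the prediction for a 30° lean. I'll open fully and withdraw upward.

Call:
servo_tool --rows '[[0.07,[0,0,0],0],[0.085,[0,0,0],0],[0.085,[0,0,0],0],[0.085,[0,0,-0.02],0],[0.085,[0,0,-0.05],0],[0.085,[0,0,-0.09],0],[0.085,[0,0,-0.13],0],[0.085,[0,0,-0.14],0]]'

```text
clock: 14.78
tcp_pos: [0.5063, 0.2461, 0.2481]
ee_rot: [[-0.997, 0.077, 0.009], [0.077, 0.997, 0.003], [-0.009, 0.004, -1.0]]
contact_force: [-0.1, 0.4, 0.9]
opening: 0.994
grip_force: 0.0
```

```bash
python3 chk.py s9 | sed -n '1,64p'; python3 -c "
from h import *
import math
for L in(28,32,36):
  a=math.radians(L)
  print(L,[np.round(proj('s9',st(-.024+.112*h*math.sin(a),y,.014+.112*h*math.cos(a)))) for h in(0,1) for y in(-.041,.041)])"
```

```text
tcp [0.5063 0.2461 0.2481] yaw 85.59 shift [0. 0. 0.] turn -0.0001 clock 14.7833 open 0.9942080511536994
[-0.10682027  0.41884337  0.94673289] 0.0
###########wooooooooooooooooooooooooooooooooooooooooooo.oooooooooooooooooooooooo
#########wooooooooooooooooooooooooooooooooooooooooooooo.oooooooooooooooooooooooo
#######ooooooooooooooooooooooooooooooooooooooooooooooooowooooooooooooooooooooooo
###.oooooooooooooooooooooooooooooooooooooooooooooooooooowooooooooooooooooooooooo
##wooooooooooooooooooooooooooooooooooooooooooooooooooooo.ooooooooooooooooooooooo
ooooooooowwooooooooooooooooooooooooooooooooooooooooooooooooooooooooooooooooooooo
oooooooooowwoooooooooooooooooooooooooooooooooooooooooooooooooooooooooooooooooooo
owoooooooowwoooooooooooooooooooooooooooooooooooooooooooooooooooooooooooooooooooo
wwwoooooooowwooooooooooooooooooooooooooooooooooooooooooooooooooooooooooooooooooo
wooooooooooowooooooooooooooooooooooooooooooooooooooooooooooooooooooooooooooooooo
woowoooooooowwoooooooooooooooooooooooooooooooooooooooooooooooooooooooooooooooooo
.oooooooooooowoooooooooooooooooooooooooooooooooooooooooooooooo
[... 3632 characters left out ...]
oooooooooowwwwooooooooooooooooo
ooooooooooooooooowwwwwwwwooooooooooooooooooooooooooooooooowwwwwwoooooooooooooooo
ooooooooooooowoooowwwwwwwwoooooooooooooooooooooooooooooowwwwwww.wwoooooooooooooo
oooooooooooowwwoowwwwwwwwwwooooooooooooooooooooooooooowwwwwwww#..wwooooooooooooo
ooooooooooooowwwwwwwwwwwwwooooooooooooooooooooooooooowwwww.w.....wwwoooooooooooo
ooooooooooooowwwwwwwwwwwwwwoooooooooooooooooooooooowwwwwww.....wwwwwwooooooooooo
28 [array([295., 207.]), array([267., 222.]), array([279., 164.]), array([250., 178.])]
32 [array([295., 207.]), array([267., 222.]), array([278., 164.]), array([248., 178.])]
36 [array([295., 207.]), array([267., 222.]), array([277., 164.]), array([247., 178.])]
```

The packet stayed put after the release, and its corners match the predicted lean to within 2–4 px. The gripper is clear, so I'm handing in.

```bash
python3 -c "
from h import *
print(job.job_done())"
```

```text
the job is handed in; nothing more can be done
None
```

The job is handed in: the prop leg is hard against its stop, the seed packet stands behind the cleats leaning back about 30° with its picture to the front, and the gripper is open and clear of it. It took about 15 s; no judging result came back, and I didn't re-measure the tape measure or pot at the end, though the planned moves kept clear of both.

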